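# Put the mates away in reverse order

## Task

The four grey enamel mates stand in a row on their blue saucers. Put them away in the birch rack, one to a bay, in the reverse order, because the rack goes into the cabinet turned round: the left-most mate of the row goes into the right-most bay, the second from the left into the second from the right, and so on. Set each one down gently, upright and flat on the floor of its bay, and leave the saucers where they are on the board.

Things in the scene. Friction and masses are not known exactly. Their poses are not given: they have to be found in the camera images.
- mate_squat: the squat mate: shortest, 66 mm high, straight sides 64 mm in diameter above a rounded-in foot (from 12 mm up to the rim); grip it about 42 mm above its underside. Open round cup of plain grey enamel, wall 3 mm, foot 52 mm in diameter, 0.13 to 0.25 kg, upright and loose on a saucer. Origin: centre of its underside, z up
- mate_slim: the slim mate: tallest, 98 mm high, a straight narrow cylinder 52 mm in diameter; grip it about 72 mm above its underside. Open round cup of plain grey enamel, wall 3 mm, foot 52 mm in diameter, 0.13 to 0.25 kg, upright and loose on a saucer. Origin: centre of its underside, z up
- mate_pear: the pear-shaped mate: 84 mm high, belly 66 mm in diameter from 34 to 60 mm up, drawn in to a 46 mm neck at 78 mm and a 50 mm rim; grip the belly about 54 mm above its underside. Open round cup of plain grey enamel, wall 3 mm, foot 52 mm in diameter, 0.13 to 0.25 kg, upright and loose on a saucer. Origin: centre of its underside, z up
- mate_flared: the flared mate: 88 mm high, 54 mm in diameter at 30 mm up, widening evenly to a 68 mm rim; grip it about 62 mm above its underside (62 mm wide there). Open round cup of plain grey enamel, wall 3 mm, foot 52 mm in diameter, 0.13 to 0.25 kg, upright and loose on a saucer. Origin: centre of its underside, z up
- saucer_squat: the loose blue ceramic saucer under the squat mate at the start (the four saucers look alike): 88 mm across, rim 9 mm high, flat inside 5 mm above its underside. Origin: centre of its underside. Stays on the board
- saucer_slim: the loose blue ceramic saucer under the slim mate at the start (the four saucers look alike): 88 mm across, rim 9 mm high, flat inside 5 mm above its underside. Origin: centre of its underside. Stays on the board
- saucer_pear: the loose blue ceramic saucer under the pear-shaped mate at the start (the four saucers look alike): 88 mm across, rim 9 mm high, flat inside 5 mm above its underside. Origin: centre of its underside. Stays on the board
- saucer_flared: the loose blue ceramic saucer under the flared mate at the start (the four saucers look alike): 88 mm across, rim 9 mm high, flat inside 5 mm above its underside. Origin: centre of its underside. Stays on the board
- board: the fixed flat plywood board, 94 mm deep (x), 455 mm long (y), 10 mm thick, that carries the four saucers along its y axis at about y = -138, -46, +46, +138 mm; a white sugar pot 60 mm high stands at y = -228 mm. +y points to the robot's left (yaw within 0.12 rad). Origin: underside, at the middle of the row of saucers. It may lie nearer to the robot than the rack or farther
- rack: the fixed birch rack, 108 mm deep (x), 384 long (y), 22 high, with four square bays centred at x = 0, y = -138, -46, +46, +138 mm; each 76 by 76 mm, floor 8 mm above the underside, walls 16 mm thick and 14 mm high above the floor. +y points to the robot's left (yaw within 0.12 rad). Origin: centre of its underside. A clear jar 84 mm wide, 148 high stands at its y = +262 mm
Not all that is in view belongs to the job. What is shaped like the mate_pear but purple or red is not meant.

How it is judged:
By the outcome, as a careful person would: the job done as asked, in the order asked, and still so for the second after the job is handed in, with the robot touching nothing.
It also fails if it takes over 104 s, if anything falls off the work surface, if the arm or the gripper's body presses on something with over 40 N, if the wrist force passes 120 N, or if a joint passes its speed limit or range.

## Robot

A 6-joint arm with a two-finger parallel gripper is mounted at the origin on the work surface. World frame = base frame: x ahead of the robot, y to its left, z up, the work surface at z = 0. Lengths are in m, angles in rad, forces in N, time in s.
With the tool pointing down it reaches from about 0.35 to 0.775 m from the base axis. Payload 7.3 kg.
Tool frame: the origin (TCP) lies at the centre of the arm's flange, where the gripper is bolted on; the fingertips stand 178 mm ahead of it and the grasp point (between the pads) lies 159 mm ahead of it; x points along the fingers, y is the direction in which the jaws open and shut, and the axes are right-handed (so a half turn about x gives the same grasp; the last joint's range is limited). The gripper opens to 92 mm and grips with 3 to 60 N. Pads are 19 mm wide; open, the fingers measure 130 mm over their backs; the gripper's body (75 mm by 190 mm) begins 47 mm behind the grasp point.
Start: joints at [0.983, 0.342, 1.524, -0, 1.275, -0.146], TCP at [0.224, 0.475, 0.405] pointing down, gripper open.
Joint ranges: [-2.53, 2.53], [-0.77, 2.02], [0.04, 2.7], [-1, 4.14], [0.28, 2.66], [-3.11, 3.11]. Speed limits (rad/s): [2.57, 2.57, 3.14, 3.14, 3.14, 3.14].

## Interface

Orientations are given as [roll, pitch, yaw] about the fixed x, y, z axes, in that order (R = Rz(yaw) Ry(pitch) Rx(roll)).
In Python, from cell import readout, cams, workorder gives the robot as it stands.
- The arm moves only by the shell command python3 -m inch 'ROWS' [FORCE]. ROWS is text: rows parted by semicolons, each of 5 numbers parted by spaces: the shift along the world's x, y, z in mm, then the turn about the world's z in rad, then the opening, from 0 (shut) to 1 (fully open). A call has 1 to 8 rows; each row shifts and turns the commanded pose from where the row before left it; what a row does not reach is not made up. A row lasts 1/12 s, in which the tool goes at most 41.7 mm and 7.16 degrees, less where a joint would pass 70% of its speed; a pose out of reach is approached as far as the arm can. A call is refused whole if a number of a shift passes 41.7 or a number of a turn 0.125, either way. A call with a gripper value outside its range is refused whole. The fingers move at their own pace and stop on an object; FORCE is the grip in N (left out, the last holds). Time passes only in rows, so rows that do not move let the fingers close. It gives the time, the measured TCP pose, the force and the opening at its end, in the units of the state.
- readout.observe(): the state, without advancing time (a new reading comes with each control period).
- cams.read_camera(name): name is "scene" or "top"; returns a dict with "color" (384x512x3 uint8, red, green, blue), "fx", "fy", "cx", "cy" (pixels), "world_to_cam" (4x4, takes a point from world to camera coordinates). Camera axes: x right, y down, z forward; pixel columns grow to the right and rows downward; lengths in m; the calibration is good to about 2 mm. A picture is of the moment at which its call begins. There is no depth.
- workorder.hand_in(): hands the job in, once; it reports no verdict.
The state is a dict: "time": time; "qpos": joint angles; "qvel": joint speeds; "joint_efforts": joint torques, N m; "tool_pos": TCP position; "tool_rot": TCP orientation; "contact_force": force on the tool from outside, world axes, zero at the start; "torque": the same for the moment, N m; "opening": finger opening in m.
Only numpy, scipy, OpenCV 4.12 (cv2) and the standard library are available. Lean on these libraries where they do the work, as an engineer would, in place of code of your own. Each camera call takes 0.05 s, during which the arm holds its last target.

## Working session

There is one attempt and no reset: what is moved stays moved. The work goes in short steps, Python scripts to look and compute and a shell command to move; the robot and the scene stay as the last step left them, time stands still between calls to the robot, and variables do not carry over. Pictures are saved under pics/ and viewed, and the job is handed in when it is done.

```bash
mkdir -p pics; ls
python3 - <<'E'
from cell import readout, cams
import cv2,numpy as np
print(readout.observe())
for n in("scene","top"):
    d=cams.read_camera(n); cv2.imwrite(f"pics/{n}0.png",cv2.resize(d["color"][:,:,::-1],(768,576)))
    print(n,d["fx"],d["fy"],d["cx"],d["cy"],np.round(d["world_to_cam"],3).tolist())
E
```

```text
pics
{'time': 0.0, 'qpos': array([ 9.82989398e-01,  3.42720290e-01,  1.52501446e+00,  4.18447287e-06,
        1.27541716e+00, -1.46021513e-01]), 'qvel': array([-0.00041464,  0.00011123,  0.00048581,  0.00194612,  0.00068413,
       -0.00032253]), 'joint_efforts': array([-1.83052503e-03, -4.31229794e+01, -2.44220513e+01,  7.15612387e-02,
        5.61025995e-02, -9.45713396e-05]), 'tool_pos': array([0.22437842, 0.47448387, 0.40404691]), 'tool_rot': array([-1.71938402,  1.56923706, -2.16117066]), 'contact_force': array([ 0.7369359 ,  0.73397219, -0.02457089]), 'torque': array([-0.00294516,  0.02707499,  0.01581889]), 'opening': 0.09167008107601944}
scene 440.7241414790784 440.7241414790784 253.61044132790647 194.99074066078893 [[-0.075, 0.997, -0.005, 0.059], [0.786, 0.057, -0.616, -0.451], [-0.614, -0.05, -0.788, 1.163], [0.0, 0.0, 0.0, 1.0]]
top 462.72592129057375 462.72592129057375 255.78912708498808 190.66976988693065 [[-0.005, -1.0, -0.012, -0.009], [-0.995, 0.006, -0.097, 0.604], [0.097, 0.011, -0.995, 1.013], [0.0, 0.0, 0.0, 1.0]]
```

View pics/scene0.png

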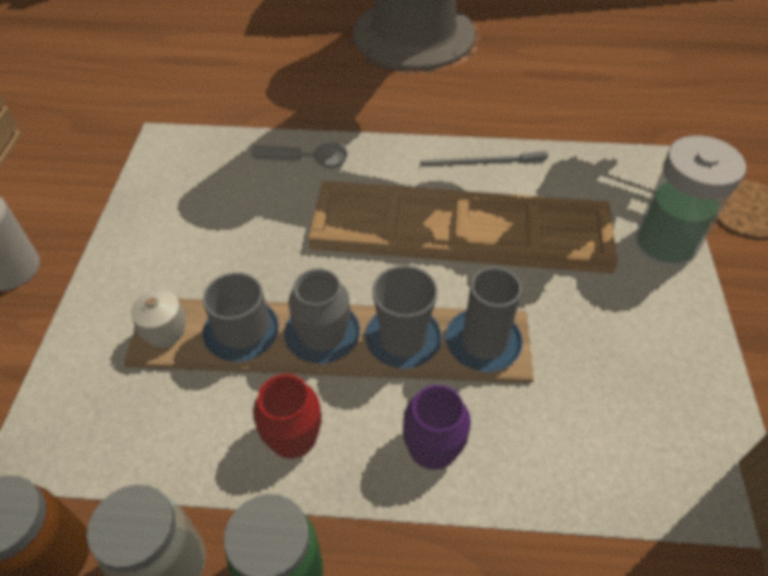

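View pics/top0.png

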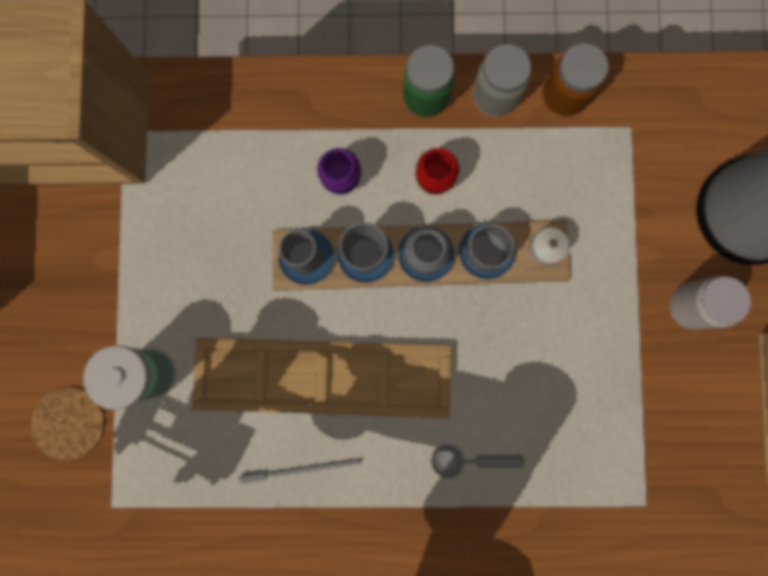

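The mates stand in a row. In `top0.png`, from the robot's left to right: slim (305,250), flared (366,245), pear (428,248), squat (489,245). The sugar pot is at (550,245). The rack is nearer the robot, at (325,378), with the jar at its left, (118,378). The red (437,170) and purple (339,170) pear-shaped cups are decoys. The next step is to measure the board, rack and saucers.

```bash
cat > h.py <<'E'
import numpy as np,cv2
from cell import readout,cams
def ray(d,uv,z):
    M=np.array(d["world_to_cam"]);R,t=M[:3,:3],M[:3,3];c=-R.T@t
    v=R.T@np.array([(uv[0]-d["cx"])/d["fx"],(uv[1]-d["cy"])/d["fy"],1.]);s=(z-c[2])/v[2];return (c+s*v)[:2]
def proj(d,p):
    M=np.array(d["world_to_cam"]);q=M[:3,:3]@np.asarray(p)+M[:3,3];return np.array([d["fx"]*q[0]/q[2]+d["cx"],d["fy"]*q[1]/q[2]+d["cy"]])
E
python3 - <<'E'
from h import *
from scipy.spatial.transform import Rotation as Ro
s=readout.observe();print(np.round(Ro.from_euler('xyz',s['tool_rot']).as_matrix(),3).tolist())
for n in("top","scene"):
    d=cams.read_camera(n);c=d["color"];np.save(f"{n}.npy",c)
    hsv=cv2.cvtColor(c,cv2.COLOR_RGB2HSV)
    m=cv2.inRange(hsv,(95,90,30),(125,255,255))
    cs,_=cv2.findContours(m,0,1)
    for k in cs:
        if cv2.contourArea(k)>60:
            (x,y),r=cv2.minEnclosingCircle(k);print(n,"blue",round(x,1),round(y,1),round(r,1),np.round(ray(d,(x,y),.019),4),cv2.boundingRect(k))
    if n=="top": cr=c[135:290,120:400]; o=(120,135);f=2.8
    else: cr=c[110:320,70:430]; f=2.2
    cv2.imwrite(f"pics/{n}crop.png",cv2.resize(cr[:,:,::-1],None,fx=f,fy=f,interpolation=cv2.INTER_CUBIC))
E
```

```text
[[-0.001, 0.428, 0.904], [-0.001, 0.904, -0.428], [-1.0, -0.001, -0.0]]
top blue 243.6 171.0 16.9 [0.65   0.0151] (227, 167, 34, 20)
top blue 283.5 170.5 17.4 [ 0.6506 -0.076 ] (267, 163, 34, 24)
top blue 204.1 171.1 17.2 [0.6503 0.1056] (188, 155, 34, 34)
top blue 324.4 167.0 17.5 [ 0.658  -0.1694] (307, 153, 34, 32)
```

View pics/topcrop.png

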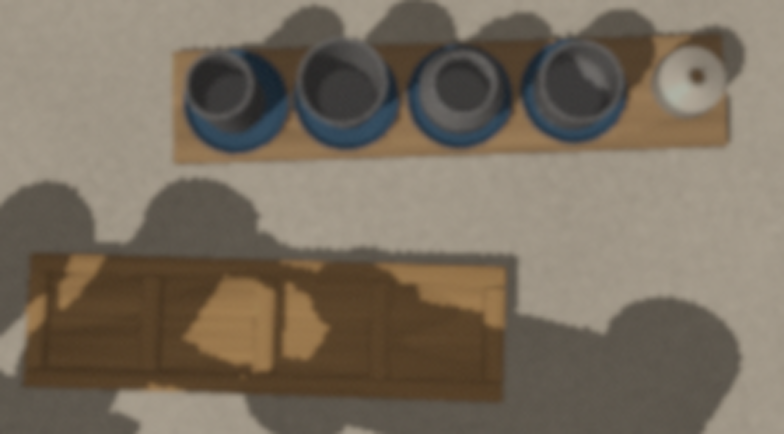

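View pics/scenecrop.png

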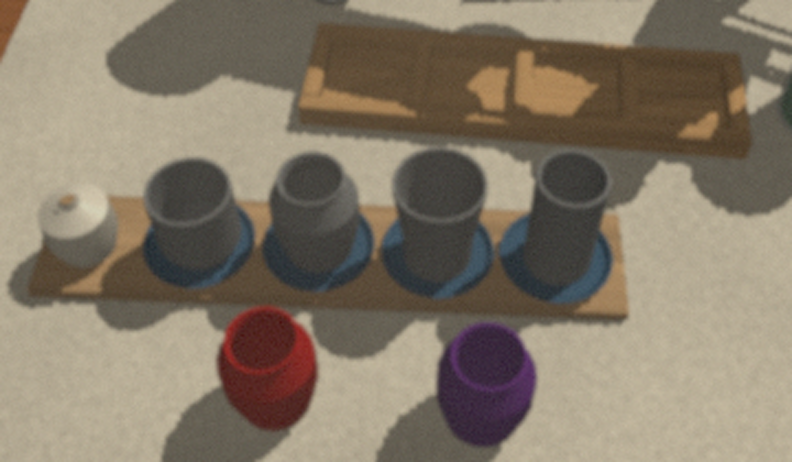

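Run:
```python
from h import *
T=cams.read_camera("top");S=cams.read_camera("scene")
def u(c,p): return (p[0]/2.8+120-.3,p[1]/2.8+135-.3) if c=="t" else (p[0]/2.2+70-.3,p[1]/2.2+110-.3)
rim={"slim":(.113,(221,90),(573,180)),"flared":(.103,(343,84),(440,187)),"pear":(.099,(465,83),(312,180)),"squat":(.081,(580,83),(190,191))}
for k,(z,a,b) in rim.items(): print(k,np.round(ray(T,u("t",a),z),4),np.round(ray(S,u("s",b),z),4))
sc={"slim":((236,101),(556,258)),"flared":((346,97),(437,254)),"pear":((460,96),(318,247)),"squat":((575,90),(198,245))}
for k,(a,b) in sc.items(): print("saucer",k,np.round(ray(T,u("t",a),.019),4),np.round(ray(S,u("s",b),.019),4))
hsv=cv2.cvtColor(T["color"],cv2.COLOR_RGB2HSV)
m=cv2.inRange(hsv,(5,75,25),(25,255,255));m[:140]=0;m[290:]=0;m[:,:115]=0;m[:,400:]=0
cs,_=cv2.findContours(m,0,1)
v=cv2.cvtColor(T["color"],cv2.COLOR_RGB2BGR)
for k in cs:
    if cv2.contourArea(k)>500:
        r=cv2.minAreaRect(k);print(r)
        z=.022 if r[0][1]>200 else .01
        p=[ray(T,q,z) for q in cv2.boxPoints(r)];print(np.round(p,4).tolist(),"c",np.round(np.mean(p,0),4))
        cv2.drawContours(v,[np.int32(cv2.boxPoints(r).round())],0,(0,255,0),1)
cv2.imwrite("pics/fit1.png",cv2.resize(v[135:290,120:400],None,fx=2.8,fy=2.8))
for z,c in((.022,[(31,254),(507,267),(502,402),(23,384)]),(.01,[(174,52),(725,33),(729,146),(174,163)])):
    p=[ray(T,u("t",q),z) for q in c];print(np.round(p,4).tolist(),np.round(np.mean(p,0),4))
for z,c in((.022,[(317,25),(746,53),(749,140),(301,108)]),(.01,[(87,197),(617,214),(626,314),(32,291)])):
    p=[ray(S,u("s",q),z) for q in c];print("S",np.round(p,4).tolist(),np.round(np.mean(p,0),4))
```

```text
slim [0.6462 0.1053] [0.6484 0.1072]
flared [0.6516 0.0149] [0.6533 0.0158]
pear [ 0.6524 -0.077 ] [ 0.6504 -0.0753]
squat [ 0.6546 -0.1662] [ 0.6528 -0.166 ]
saucer slim [0.6511 0.1058] [0.6501 0.1066]
saucer flared [0.6539 0.0159] [0.653  0.0155]
saucer pear [ 0.6541 -0.0772] [ 0.6531 -0.0767]
saucer squat [ 0.6584 -0.1709] [ 0.658  -0.1698]
((214.26974487304688, 251.13772583007812), (171.4269561767578, 49.45813751220703), 1.8476102352142334)
[[0.4208, 0.2747], [0.5312, 0.2735], [0.5168, -0.1132], [0.4072, -0.1081]] c [0.469  0.0817]
((280.1284484863281, 169.6679229736328), (40.53559494018555, 197.61512756347656), 88.12212371826172)
[[0.6952, 0.1612], [0.7071, -0.2956], [0.6131, -0.2958], [0.6008, 0.1571]] c [ 0.654  -0.0683]
[[0.5272, 0.2703], [0.5149, -0.1132], [0.408, -0.1078], [0.4236, 0.2745]] [0.4684 0.081 ]
[[0.6937, 0.1585], [0.7064, -0.2966], [0.6127, -0.297], [0.6014, 0.1575]] [ 0.6535 -0.0694]
S [[0.407, -0.1097], [0.4165, 0.2816], [0.5213, 0.2696], [0.5119, -0.1098]] [0.4642 0.0829]
S [[0.6115, -0.2731], [0.5977, 0.1575], [0.6905, 0.1587], [0.703, -0.29]] [ 0.6507 -0.0617]
```

View pics/fit1.png

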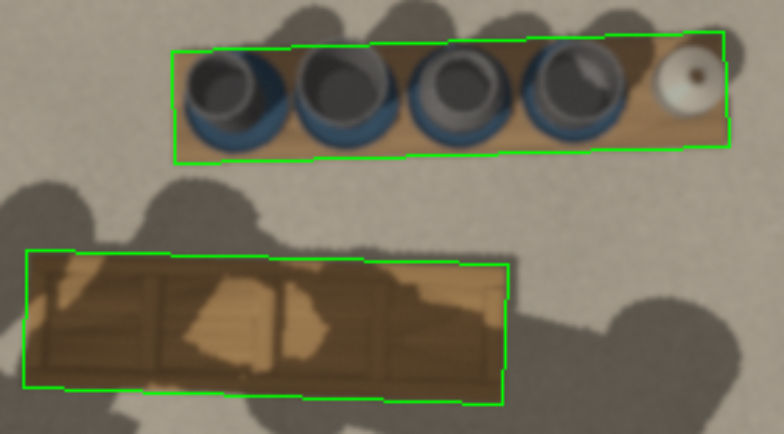

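```bash
python3 -m inch '28 -24.5 0 -0.113 1;28 -24.5 0 -0.113 1;28 -24.5 0 -0.113 1;28 -24.5 0 -0.113 1;28 -24.5 0 -0.113 1;28 -24.5 0 -0.113 1;28 -24.5 0 -0.113 1;28 -24.5 0 -0.113 1' 20
python3 - <<'E'
from h import *
T=cams.read_camera("top");S=cams.read_camera("scene")
u=lambda p:(p[0]/2.8+119.7,p[1]/2.8+134.7)
for x in((153,325),(278,325),(381,335)): print("div",np.round(ray(T,u(x),.022),4))
us=lambda p:(p[0]/2.2+69.7,p[1]/2.2+109.7)
for p in((265,337),(488,355)): print("decoy rim",np.round(ray(S,us(p),.084),4))
cv2.imwrite("pics/t2.png",cv2.resize(T["color"][:,:,::-1],(768,576)))
E
```

```text
time: 0.97
tool_pos: [0.4496, 0.2771, 0.4048]
tool_rot: [1.926, 1.571, 0.574]
contact_force: [-0.2, 0.1, 0.5]
opening: 0.0919
div [0.4699 0.1709]
div [0.4695 0.0706]
div [ 0.4612 -0.0118]
decoy rim [ 0.7698 -0.0911]
decoy rim [0.7724 0.0532]
```

```bash
python3 -m inch '28 -24.5 0 -0.1125 1;28 -24.5 0 -0.1125 1;28 -24.5 0 0 1;28 -24.5 0 0 1;28 -24.5 0 0 1;28 -24.5 0 0 1;28 -24.5 0 0 1;3 -1 0 0 1'
python3 - <<'E'
from h import *
from scipy.spatial.transform import Rotation as Ro
s=readout.observe();print(np.round(Ro.from_euler('xyz',s['tool_rot']).as_matrix(),3).tolist(),s['tool_pos'],s['qpos'])
T=cams.read_camera("top")
cv2.imwrite("pics/t3.png",cv2.resize(T["color"][200:300,110:310,::-1],None,fx=4,fy=4,interpolation=cv2.INTER_CUBIC))
E
```

```text
time: 1.73
tool_pos: [0.6505, 0.1021, 0.4035]
tool_rot: [0.426, 1.569, -1.148]
contact_force: [-1.0, -0.6, -1.3]
opening: 0.0915
[[0.001, 1.0, -0.003], [-0.002, -0.003, -1.0], [-1.0, 0.001, 0.002]] [0.6504849  0.10205772 0.40347836] [ 0.03971833  0.59635753  1.1121344  -0.00181741  1.43237571  0.04324479]
```

View pics/t3.png

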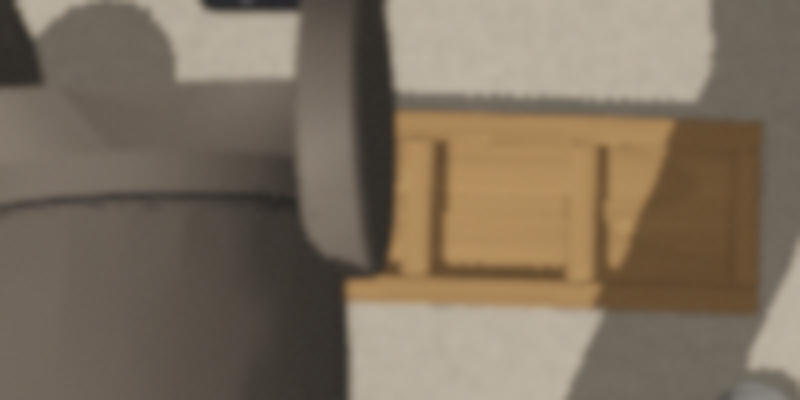

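```bash
python3 -m inch '0 0 0 0 1;0 0 0 0 1'
python3 - <<'E'
from h import *
T=cams.read_camera("top")
u=lambda p:(p[0]/4+109.6,p[1]/4+199.6)
for p in((418,205),(583,215),(760,215),(583,116),(583,304)): print(np.round(ray(T,u(p),.022),4))
print(readout.observe()['tool_pos'])
E
```

```text
time: 1.95
tool_pos: [0.6467, 0.1074, 0.4046]
tool_rot: [-2.033, 1.57, 2.681]
contact_force: [1.1, 0.2, 0.2]
opening: 0.0915
[0.4694 0.0816]
[ 0.4634 -0.0109]
[ 0.463  -0.1099]
[ 0.5186 -0.0112]
[ 0.4142 -0.0107]
[0.64651034 0.10758654 0.4048912 ]
```

```bash
python3 -m inch '0 -1 -30 0 1;0 0 -40 0 1;0 0 -40 0 1;0 0 -30 0 1;0 0 -18 0 1;0 0 0 0 1;0 0 0 0 1'
python3 - <<'E'
from h import *
S=cams.read_camera("scene");cv2.imwrite("pics/s4.png",cv2.resize(S["color"][60:300,60:440,::-1],None,fx=2,fy=2))
E
```

```text
time: 2.58
tool_pos: [0.6468, 0.1063, 0.2468]
tool_rot: [-1.608, 1.57, 3.106]
contact_force: [0.2, -0.0, 0.7]
opening: 0.0922
```

View pics/s4.png

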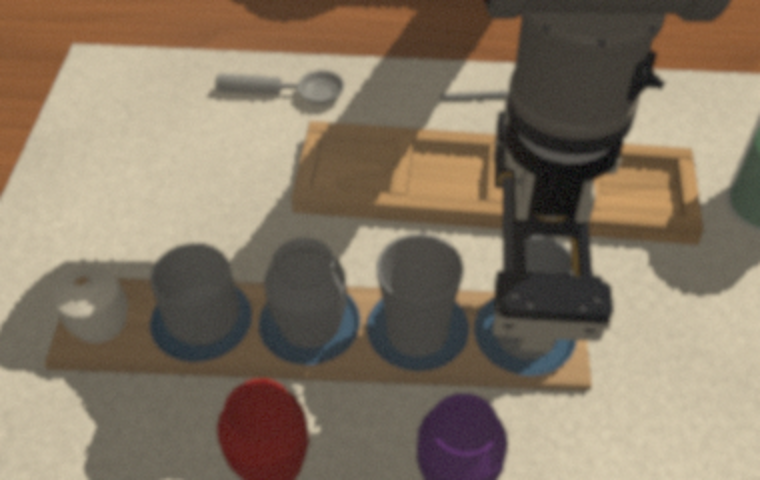

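The gripper straddles the slim mate at about (550,290) and its jaws lie along x. It clears the neighbouring mates and both decoys. Closing now.

```bash
python3 -m inch '0 0 0 0 0.6;0 0 0 0 0.55;0 0 0 0 0.5;0 0 0 0 0.4;0 0 0 0 0.3;0 0 0 0 0.3;0 0 0 0 0.3;0 0 0 0 0.3' 20; python3 -m inch '0 0 0 0 0.3;0 0 0 0 0.3;0 0 0 0 0.3'
```

```text
time: 3.3
tool_pos: [0.6476, 0.1051, 0.247]
tool_rot: [1.599, 1.57, 0.028]
contact_force: [0.7, -0.8, 0.5]
opening: 0.0523
time: 3.55
tool_pos: [0.6476, 0.1051, 0.247]
tool_rot: [1.534, 1.57, -0.037]
contact_force: [0.7, 0.1, 2.3]
opening: 0.0525
```

```bash
python3 -m inch '0 0 8 0 0.3;0 0 20 0 0.3;0 0 30 0 0.3;0 0 30 0 0.3;0 0 25 0 0.3;0 0 17 0 0.3;0 0 0 0 0.3'; python3 -m inch '-14 -12 0 0 0.3;-26 -23 0 0 0.3;-26 -23 0 0 0.3;-26 -23 0 0 0.3;-26 -23 0 0 0.3;-26 -23 0 0 0.3;-26 -23 0 0 0.3;-14.5 -11 0 0 0.3'
python3 - <<'E'
from h import *
S=cams.read_camera("scene");cv2.imwrite("pics/s5.png",cv2.resize(S["color"][60:300,60:440,::-1],None,fx=2,fy=2));print(readout.observe()['tool_pos'])
E
```

```text
time: 4.13
tool_pos: [0.6477, 0.1052, 0.3814]
tool_rot: [1.619, 1.564, 0.048]
contact_force: [0.2, -1.0, -1.5]
opening: 0.0523
time: 4.8
tool_pos: [0.46, -0.0573, 0.3753]
tool_rot: [-1.638, 1.566, 3.073]
contact_force: [-0.3, -0.5, -1.9]
opening: 0.0524
[ 0.45889813 -0.05795252  0.37531962]
```

View pics/s5.png

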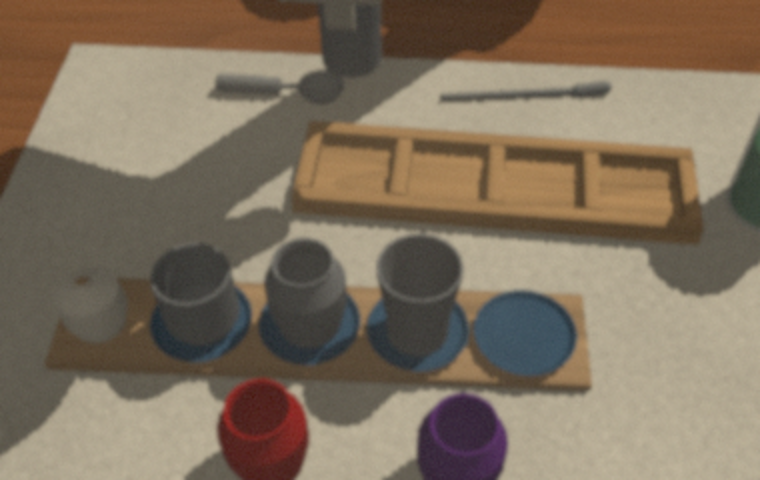

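Run:
```python
from h import *
S=cams.read_camera("scene");u=lambda p:(p[0]/2+59.75,p[1]/2+59.75)
for p in((308,124),(692,151),(700,230),(296,206),(401,167),(494,173),(589,179)): print(np.round(ray(S,u(p),.022),4))
print(readout.observe()['tool_pos'])
```

```text
[ 0.4091 -0.1096]
[0.4211 0.2751]
[0.5248 0.2683]
[ 0.5218 -0.1061]
[ 0.4636 -0.0108]
[0.4653 0.0797]
[0.4669 0.171 ]
[ 0.46062176 -0.05706288  0.37566712]
```

```bash
python3 -m inch '2.5 0 -15 0 0.3;0 0 -30 0 0.3;0 0 -35 0 0.3;0 0 -30 0 0.3;0 0 -12 0 0.3;0 0 -7 0 0.3;0 0 0 0 0.3;0 0 0 0 0.3'
python3 - <<'E'
from h import *
S=cams.read_camera("scene");cv2.imwrite("pics/s6.png",cv2.resize(S["color"][90:190,180:430,::-1],None,fx=3,fy=3))
E
```

```text
time: 5.57
tool_pos: [0.4659, -0.0557, 0.2477]
tool_rot: [-3.069, 1.571, 1.644]
contact_force: [0.0, -0.4, -2.8]
opening: 0.0521
```

View pics/s6.png

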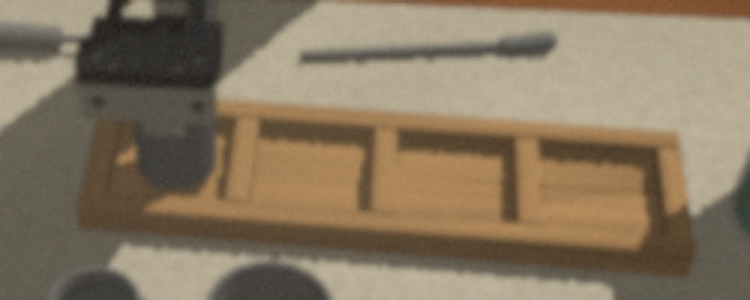

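The cup bottom at about (177,190) is over the first bay, with space on both sides. Next I ease it down to contact.

```bash
python3 -m inch '-2 -1 -2 0 0.3;0 0 -2 0 0.3;0 0 -1 0 0.3;0 0 0 0 0.3;0 0 0 0 0.3'; python3 -m inch '0 0 -1 0 0.3;0 0 0 0 0.3;0 0 0 0 0.3';python3 -m inch '0 0 -1 0 0.3;0 0 0 0 0.3;0 0 0 0 0.3'
```

```text
time: 6.03
tool_pos: [0.4635, -0.0569, 0.243]
tool_rot: [1.32, 1.57, -0.251]
contact_force: [0.3, -0.6, -3.2]
opening: 0.0526
time: 6.28
tool_pos: [0.4635, -0.0569, 0.2417]
tool_rot: [1.618, 1.571, 0.047]
contact_force: [0.8, 0.1, -2.0]
opening: 0.0524
time: 6.53
tool_pos: [0.4634, -0.0569, 0.2406]
tool_rot: [-1.905, 1.571, 2.807]
contact_force: [-0.7, -0.2, -1.7]
opening: 0.0526
```

```bash
python3 -m inch '0 0 -0.7 0 0.3;0 0 0 0 0.3;0 0 0 0 0.3'; python3 -m inch '0 0 -0.7 0 0.3;0 0 0 0 0.3;0 0 0 0 0.3'
```

```text
time: 6.78
tool_pos: [0.4635, -0.0569, 0.24]
tool_rot: [1.6, 1.571, 0.03]
contact_force: [-0.3, -0.5, -1.3]
opening: 0.0526
time: 7.03
tool_pos: [0.4635, -0.0569, 0.2398]
tool_rot: [1.307, 1.57, -0.264]
contact_force: [-1.6, 0.1, 4.5]
opening: 0.0527
```

```bash
python3 -m inch '0 0 0 0 0.65;0 0 0 0 0.8;0 0 0 0 1;0 0 0 0 1;0 0 0 0 1;0 0 10 0 1;0 0 30 0 1;0 0 40 0 1'; python3 -m inch '0 0 25 0 1;20 6 0 0 1;35 13 0 0 1;38 15 0 0 1;38 15 0 0 1;35 14 0 0 1;23 9.5 0 0 1;0 0 0 0 1'
python3 - <<'E'
from h import *
for n in("scene","top"):
    S=cams.read_camera(n);cv2.imwrite(f"pics/{n}7.png",cv2.resize(S["color"][:,:,::-1],(768,576)))
print(readout.observe()['tool_pos'])
E
```

```text
time: 7.7
tool_pos: [0.4626, -0.0567, 0.3179]
tool_rot: [-1.854, 1.564, 2.858]
contact_force: [0.6, -0.0, -0.9]
opening: 0.0916
time: 8.37
tool_pos: [0.6555, 0.0176, 0.343]
tool_rot: [1.999, 1.569, 0.43]
contact_force: [-1.0, -0.9, 0.5]
opening: 0.0917
[0.65267576 0.0160491  0.34312413]
```

View pics/scene7.png

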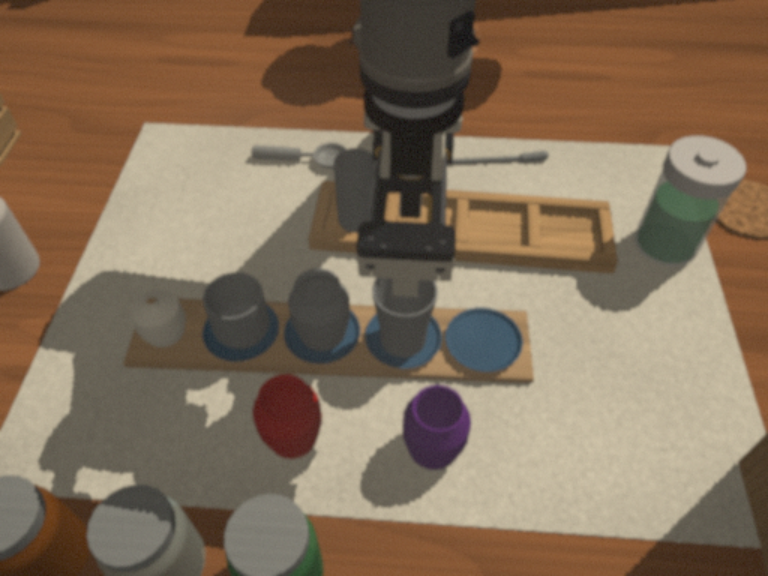

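View pics/top7.png

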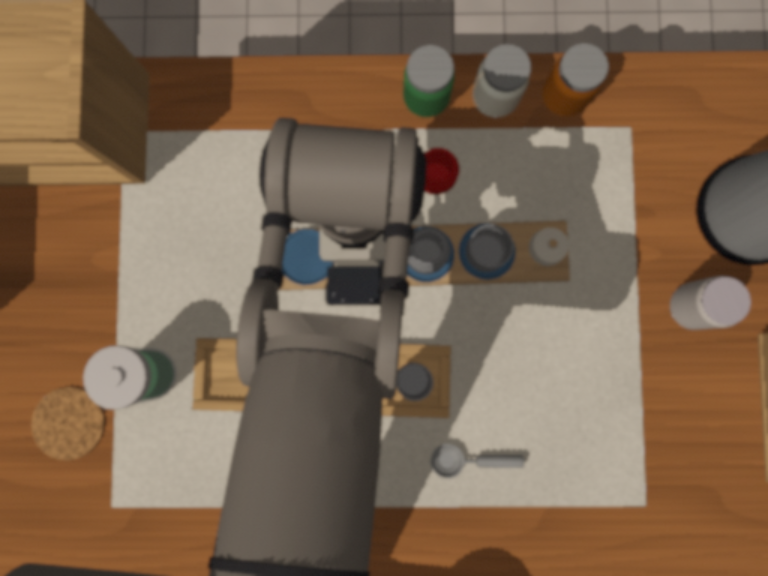

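Slim stands upright in the right-most bay, at (413,380) in top. The gripper is centred over flared, so I descend.

```bash
python3 -m inch '0 0 -20 0 1;0 0 -35 0 1;0 0 -30 0 1;0 0 -15 0 1;0 0 -7 0 1;0 0 0 0 1;0 0 0 0 1'; python3 -m inch '0 0 0 0 0.8;0 0 0 0 0.7;0 0 0 0 0.6;0 0 0 0 0.5;0 0 0 0 0.4;0 0 0 0 0.4;0 0 0 0 0.4;0 0 0 0 0.4' 20; python3 -m inch '0 0 0 0 0.4;0 0 0 0 0.4'
```

```text
time: 9.05
tool_pos: [0.6524, 0.0152, 0.2384]
tool_rot: [1.413, 1.57, -0.158]
contact_force: [0.4, 0.5, 1.1]
opening: 0.092
time: 9.72
tool_pos: [0.6527, 0.0156, 0.238]
tool_rot: [1.465, 1.569, -0.105]
contact_force: [0.2, 0.2, 4.8]
opening: 0.066
time: 9.88
tool_pos: [0.6527, 0.0156, 0.238]
tool_rot: [1.465, 1.569, -0.106]
contact_force: [1.0, 0.0, 4.7]
opening: 0.0655
```

```bash
python3 -m inch '0 0 8 0 0.4;0 0 20 0 0.4;0 0 30 0 0.4;0 0 30 0 0.4;0 0 25 0 0.4;0 0 17 0 0.4;0 0 0 0 0.4;0 0 0 0 0.4'; python3 -m inch '-15 2 0 0 0.4;-29 3 0 0 0.4;-32 3 0 0 0.4;-32 3 0 0 0.4;-32 3 0 0 0.4;-29 3 0 0 0.4;-18 2 0 0 0.4;0 0 0 0 0.4';python3 -m inch '0 0 -15 0 0.4;0 0 -30 0 0.4;0 0 -35 0 0.4;0 0 -30 0 0.4;0 0 -9 0 0.4;0 0 -4 0 0.4;0 0 0 0 0.4;0 0 0 0 0.4'
python3 - <<'E'
from h import *
S=cams.read_camera("scene");cv2.imwrite("pics/s8.png",cv2.resize(S["color"][70:270,80:430,::-1],None,fx=2.2,fy=2.2));print(readout.observe()['tool_pos'])
E
```

```text
time: 10.55
tool_pos: [0.6522, 0.0157, 0.3674]
tool_rot: [1.516, 1.57, -0.054]
contact_force: [-0.0, -0.2, -2.4]
opening: 0.0655
time: 11.22
tool_pos: [0.4617, 0.0352, 0.3653]
tool_rot: [-1.671, 1.564, 3.041]
contact_force: [0.0, 0.1, -2.2]
opening: 0.0656
time: 11.88
tool_pos: [0.4661, 0.0346, 0.2451]
tool_rot: [1.487, 1.569, -0.084]
contact_force: [0.5, -0.0, -0.7]
opening: 0.0655
[0.46616597 0.0345448  0.2455717 ]
```

View pics/s8.png

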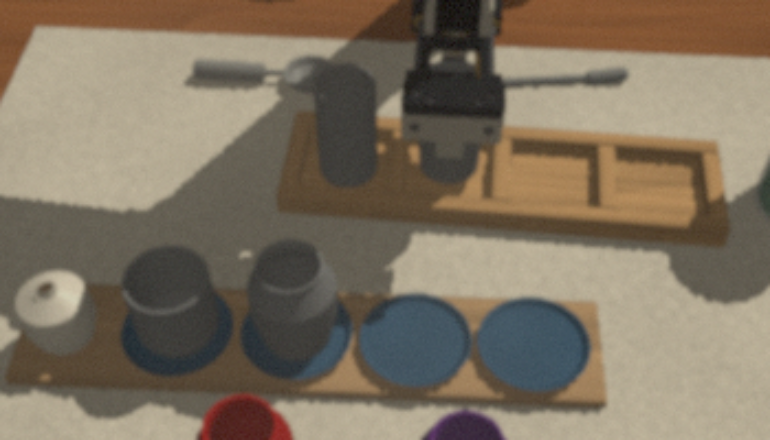

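```bash
python3 -m inch '0 0.5 -5 0 0.4;0 0 -4 0 0.4;0 0 -2 0 0.4;0 0 -1 0 0.4;0 0 0 0 0.4;0 0 0 0 0.4'; python3 -m inch '0 0 -1 0 0.4;0 0 0 0 0.4;0 0 0 0 0.4';python3 -m inch '0 0 -0.7 0 0.4;0 0 0 0 0.4;0 0 0 0 0.4'
```

```text
time: 12.43
tool_pos: [0.4655, 0.0351, 0.2324]
tool_rot: [1.344, 1.571, -0.227]
contact_force: [0.6, -0.2, -1.9]
opening: 0.0654
time: 12.68
tool_pos: [0.4655, 0.0351, 0.2314]
tool_rot: [1.638, 1.571, 0.067]
contact_force: [-0.3, -0.4, -2.3]
opening: 0.0653
time: 12.93
tool_pos: [0.4655, 0.0351, 0.231]
tool_rot: [1.411, 1.57, -0.16]
contact_force: [-0.6, -0.0, 3.8]
opening: 0.0657
```

```bash
python3 -m inch '0 0 0 0 0.75;0 0 0 0 0.85;0 0 0 0 1;0 0 0 0 1;0 0 0 0 1;0 0 10 0 1;0 0 30 0 1;0 0 40 0 1'; python3 -m inch '0 0 28 0 1;0 0 0 0 1;20 -12 0 0 1;33 -20 0 0 1;33 -20 0 0 1;33 -20 0 0 1;33 -20 0 0 1;34 -19 0 0 1'; python3 -m inch '0 0 0 0 1;0 0 0 0 1'
python3 - <<'E'
from h import *
for n in("scene","top"):
    S=cams.read_camera(n);cv2.imwrite(f"pics/{n}9.png",cv2.resize(S["color"][70:300,80:430,::-1],None,fx=2.2,fy=2.2))
print(readout.observe()['tool_pos'])
E
```

```text
time: 13.6
tool_pos: [0.4646, 0.0351, 0.3092]
tool_rot: [-1.655, 1.564, 3.057]
contact_force: [1.1, 0.1, 0.0]
opening: 0.0916
time: 14.27
tool_pos: [0.6526, -0.0771, 0.3376]
tool_rot: [-1.763, 1.57, 2.95]
contact_force: [1.4, 0.5, 0.5]
opening: 0.0918
time: 14.43
tool_pos: [0.6523, -0.0771, 0.336]
tool_rot: [-1.8, 1.568, 2.911]
contact_force: [0.2, 0.7, -0.5]
opening: 0.092
[ 0.65085481 -0.07558502  0.3374043 ]
```

View pics/scene9.png

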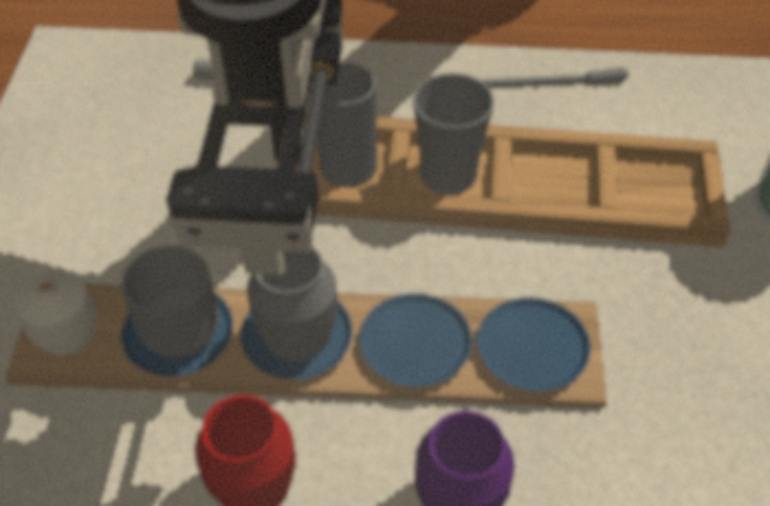

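View pics/top9.png

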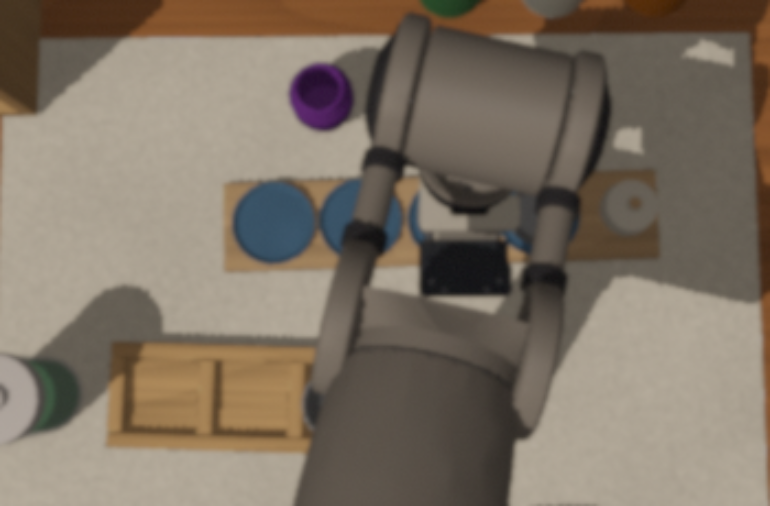

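Slim at (347,125) and flared at (450,130) both stand upright in their bays. The gripper is over the pear mate at (290,310).

```bash
python3 -m inch '0 0 -20 0 1;0 0 -35 0 1;0 0 -30 0 1;0 0 -15 0 1;0 0 -9 0 1;0 0 0 0 1;0 0 0 0 1'; python3 -m inch '0 0 0 0 0.8;0 0 0 0 0.7;0 0 0 0 0.6;0 0 0 0 0.5;0 0 0 0 0.4;0 0 0 0 0.4;0 0 0 0 0.4;0 0 0 0 0.4' 20; python3 -m inch '0 0 0 0 0.4;0 0 0 0 0.4'
```

```text
time: 15.12
tool_pos: [0.6513, -0.0754, 0.2307]
tool_rot: [1.395, 1.57, -0.175]
contact_force: [0.6, -0.1, -0.6]
opening: 0.0914
time: 15.78
tool_pos: [0.6516, -0.0759, 0.2303]
tool_rot: [1.38, 1.57, -0.191]
contact_force: [-0.7, 0.9, 5.3]
opening: 0.064
time: 15.95
tool_pos: [0.6516, -0.0759, 0.2303]
tool_rot: [1.354, 1.57, -0.217]
contact_force: [-0.6, 1.0, 4.8]
opening: 0.0641
```

```bash
python3 -m inch '0 0 4 0 0.4;0 0 8 0 0.4;0 0 8 0 0.4;0 0 0 0 0.4;0 0 0 0 0.4'
python3 - <<'E'
from h import *
for n in("scene","top"):
    S=cams.read_camera(n);cv2.imwrite(f"pics/{n}10.png",cv2.resize(S["color"][100:270,80:330,::-1],None,fx=3,fy=3))
print(readout.observe())
E
```

```text
time: 16.37
tool_pos: [0.6516, -0.0759, 0.2504]
tool_rot: [1.352, 1.569, -0.219]
contact_force: [-0.1, -0.2, -2.5]
opening: 0.0643
{'time': 16.4667, 'qpos': array([-2.32709228e-01,  7.20872174e-01,  1.32077030e+00, -9.05650821e-06,
        1.10025424e+00, -2.32768850e-01]), 'qvel': array([-2.32030301e-04,  5.33123192e-03,  3.51207436e-03,  6.14904620e-05,
       -1.15949715e-03, -2.12093190e-03]), 'joint_efforts': array([-1.79734459e-03, -6.05155778e+01, -2.29925537e+01,  6.49628509e-02,
        4.15949745e-02,  5.04606232e-04]), 'tool_pos': array([ 0.65133302, -0.07585261,  0.24944978]), 'tool_rot': array([-1.77702706,  1.57049216,  2.93542565]), 'contact_force': array([-0.83129176, -0.12062734, -2.51320514]), 'torque': array([-0.11145299, -0.04143713, -0.01625382]), 'opening': 0.06357252744879914}
```

View pics/scene10.png

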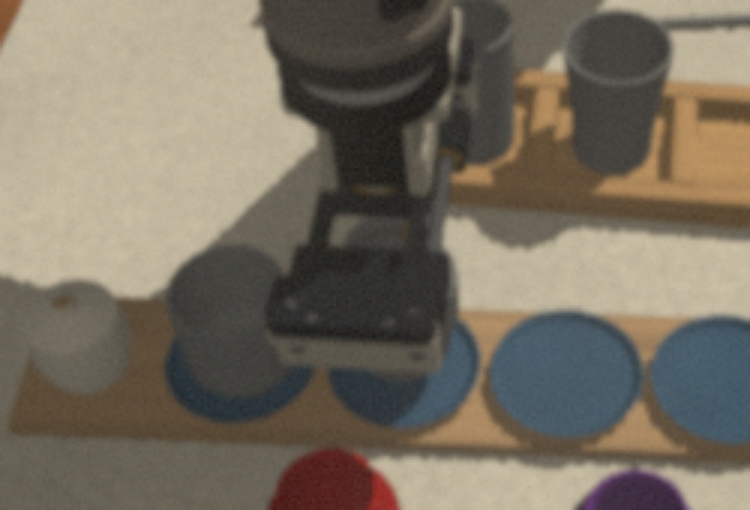

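```bash
python3 -m inch '0 0 10 0 0.4;0 0 25 0 0.4;0 0 30 0 0.4;0 0 25 0 0.4;0 0 18 0 0.4;0 0 0 0 0.4;0 0 0 0 0.4'; python3 -m inch '-13 14 0 0 0.4;-26 29 0 0 0.4;-26 29 0 0 0.4;-26 29 0 0 0.4;-26 29 0 0 0.4;-26 29 0 0 0.4;-26 29 0 0 0.4;-14 15 0 0 0.4';python3 -m inch '0 0 0 0 0.4;0 0 0 0 0.4;0 0 -15 0 0.4;0 0 -30 0 0.4;0 0 -30 0 0.4;0 0 -25 0 0.4;0 0 0 0 0.4;0 0 0 0 0.4'
python3 - <<'E'
from h import *
S=cams.read_camera("scene");cv2.imwrite("pics/s11.png",cv2.resize(S["color"][70:270,80:430,::-1],None,fx=2.2,fy=2.2));print(readout.observe()['tool_pos'])
E
```

```text
time: 17.05
tool_pos: [0.6514, -0.0759, 0.3585]
tool_rot: [1.336, 1.569, -0.235]
contact_force: [-0.6, -0.0, -2.2]
opening: 0.0641
time: 17.72
tool_pos: [0.465, 0.1293, 0.3557]
tool_rot: [-1.641, 1.565, 3.072]
contact_force: [0.6, 0.4, -0.9]
opening: 0.0642
time: 18.38
tool_pos: [0.4688, 0.1263, 0.2564]
tool_rot: [-1.416, 1.567, -2.988]
contact_force: [-0.4, -0.9, -1.5]
opening: 0.064
[0.46924706 0.1264982  0.25772877]
```

View pics/s11.png

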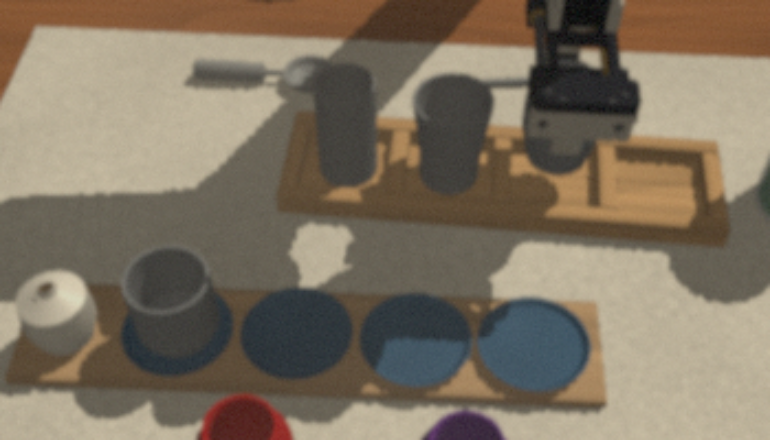

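```bash
python3 -m inch '0 0 -8 0 0.4;0 0 -10 0 0.4;0 0 -8 0 0.4;0 0 -4 0 0.4;0 0 -1.5 0 0.4;0 0 0 0 0.4;0 0 0 0 0.4'; python3 -m inch '0 0 -1 0 0.4;0 0 0 0 0.4;0 0 0 0 0.4';python3 -m inch '0 0 -0.7 0 0.4;0 0 0 0 0.4;0 0 0 0 0.4'
```

```text
time: 19.02
tool_pos: [0.4687, 0.1271, 0.2265]
tool_rot: [1.637, 1.57, 0.066]
contact_force: [-0.7, -0.7, -1.3]
opening: 0.0639
time: 19.27
tool_pos: [0.4685, 0.1271, 0.2254]
tool_rot: [1.655, 1.57, 0.084]
contact_force: [-0.8, 0.8, -2.0]
opening: 0.0641
time: 19.52
tool_pos: [0.4684, 0.1271, 0.2244]
tool_rot: [1.029, 1.571, -0.542]
contact_force: [-0.5, -0.4, -1.2]
opening: 0.064
```

```bash
python3 -m inch '0 0 -0.7 0 0.4;0 0 0 0 0.4;0 0 0 0 0.4'; python3 -m inch '0 0 -0.7 0 0.4;0 0 0 0 0.4;0 0 0 0 0.4'
```

```text
time: 19.77
tool_pos: [0.4684, 0.1271, 0.2237]
tool_rot: [-0.538, 1.571, -2.109]
contact_force: [0.1, 1.0, -1.5]
opening: 0.0638
time: 20.02
tool_pos: [0.4685, 0.1271, 0.2233]
tool_rot: [1.574, 1.57, 0.003]
contact_force: [-1.5, -0.1, 2.4]
opening: 0.0637
```

```bash
python3 -m inch '0 0 0 0 0.75;0 0 0 0 0.85;0 0 0 0 1;0 0 0 0 1;0 0 0 0 1;0 0 10 0 1;0 0 30 0 1;0 0 40 0 1'; python3 -m inch '0 0 30 0 1;0 0 0 0 1;10 -16 0 0 1;19 -30 0 0 1;20 -32 0 0 1;20 -32 0 0 1;20 -32 0 0 1;20 -32 0 0 1'; python3 -m inch '20 -32 0 0 1;20 -32 0 0 1;20 -31 0 0 1;16.5 -24 0 0 1;0 0 0 0 1;0 0 0 0 1;0 0 0 0 1'
python3 - <<'E'
from h import *
for n in("scene","top"):
    S=cams.read_camera(n);cv2.imwrite(f"pics/{n}12.png",cv2.resize(S["color"][70:300,80:430,::-1],None,fx=2.2,fy=2.2))
print(readout.observe()['tool_pos'])
E
```

```text
time: 20.68
tool_pos: [0.4676, 0.1269, 0.3023]
tool_rot: [-1.458, 1.565, -3.029]
contact_force: [0.9, -0.2, 0.0]
opening: 0.0917
time: 21.35
tool_pos: [0.578, -0.0485, 0.3334]
tool_rot: [1.603, 1.571, 0.032]
contact_force: [1.5, 0.4, 0.0]
opening: 0.0918
time: 21.93
tool_pos: [0.6535, -0.1654, 0.3327]
tool_rot: [-2.224, 1.569, 2.488]
contact_force: [0.1, 0.7, 0.9]
opening: 0.0918
[ 0.65353784 -0.16461921  0.33330162]
```

View pics/scene12.png

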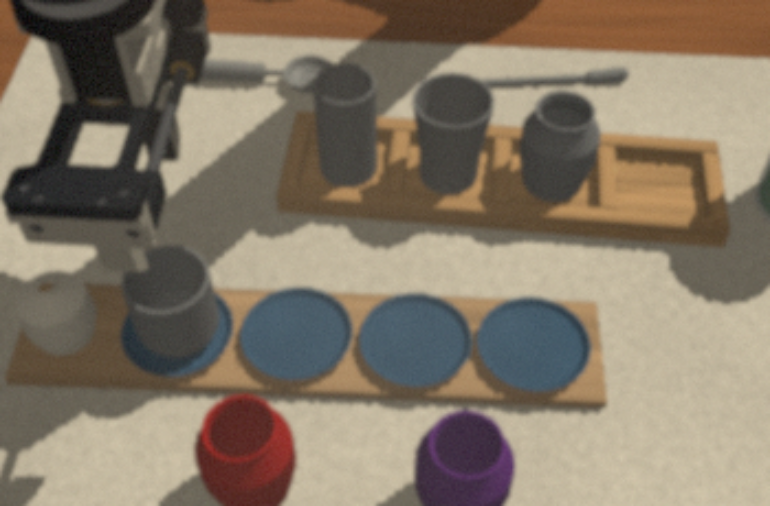

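View pics/top12.png

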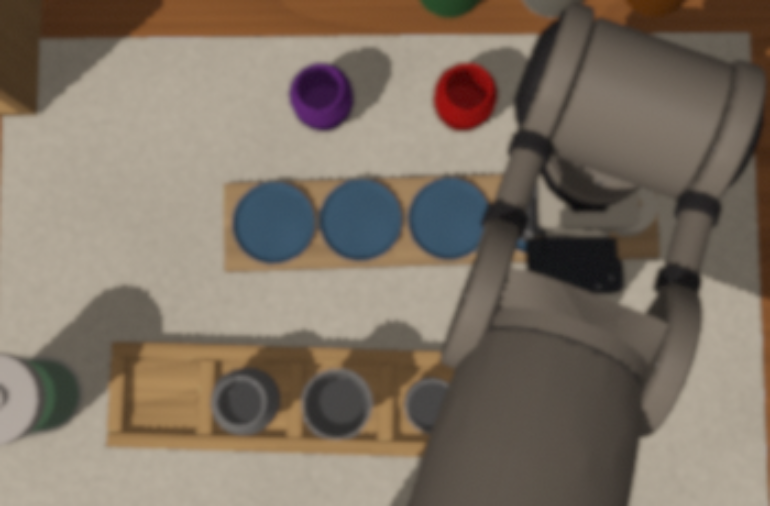

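Slim, flared and pear stand upright in their bays, at (347,125), (450,130) and (560,150). The three empty saucers are in place. Now the squat mate at (175,300).

```bash
python3 -m inch '0 -1 -20 0 1;0 0 -35 0 1;0 0 -32 0 1;0 0 -20 0 1;0 0 -9 0 1;0 0 0 0 1;0 0 0 0 1'; python3 -m inch '0 0 0 0 0.8;0 0 0 0 0.7;0 0 0 0 0.6;0 0 0 0 0.5;0 0 0 0 0.4;0 0 0 0 0.4;0 0 0 0 0.4;0 0 0 0 0.4' 20; python3 -m inch '0 0 0 0 0.4;0 0 0 0 0.4'
```

```text
time: 22.62
tool_pos: [0.6542, -0.1663, 0.2181]
tool_rot: [1.251, 1.57, -0.319]
contact_force: [0.3, -0.2, -0.3]
opening: 0.0915
time: 23.28
tool_pos: [0.6542, -0.167, 0.2179]
tool_rot: [1.277, 1.569, -0.294]
contact_force: [0.3, -0.2, 4.8]
opening: 0.0635
time: 23.45
tool_pos: [0.6542, -0.167, 0.2179]
tool_rot: [1.277, 1.569, -0.294]
contact_force: [0.5, 0.1, 5.4]
opening: 0.0636
```

```bash
python3 -m inch '0 0 8 0 0.4;0 0 20 0 0.4;0 0 30 0 0.4;0 0 30 0 0.4;0 0 25 0 0.4;0 0 17 0 0.4;0 0 0 0 0.4'; python3 -m inch '0 15 0 0 0.4;0 30 0 0 0.4;0 33 0 0 0.4;0 33 0 0 0.4;0 33 0 0 0.4;-5 33 0 0 0.4;-10 33 0 0 0.4;-15 33 0 0 0.4';python3 -m inch '-20 32 0 0 0.4;-22 30 0 0 0.4;-25 25 0 0 0.4;-25 22 0 0 0.4;-25 18 0 0 0.4;-20 11 0 0 0.4;-15.5 5 0 0 0.4;0 0 0 0 0.4'; python3 -m inch '0 0 0 0 0.4;0 0 -15 0 0.4;0 0 -30 0 0.4;0 0 -30 0 0.4;0 0 -20 0 0.4;0 0 0 0 0.4;0 0 0 0 0.4'
python3 - <<'E'
from h import *
S=cams.read_camera("scene");cv2.imwrite("pics/s13.png",cv2.resize(S["color"][70:270,130:480,::-1],None,fx=2.2,fy=2.2));print(readout.observe()['tool_pos'])
E
```

```text
time: 24.03
tool_pos: [0.6543, -0.1671, 0.3515]
tool_rot: [1.196, 1.564, -0.375]
contact_force: [0.7, -0.4, -1.1]
opening: 0.0639
time: 24.7
tool_pos: [0.6231, 0.0784, 0.3441]
tool_rot: [-1.636, 1.567, 3.077]
contact_force: [0.5, 0.6, -1.8]
opening: 0.0636
time: 25.37
tool_pos: [0.4676, 0.2207, 0.345]
tool_rot: [-1.399, 1.564, -2.966]
contact_force: [0.2, -0.1, -2.4]
opening: 0.0639
time: 25.95
tool_pos: [0.4718, 0.2187, 0.2508]
tool_rot: [-1.241, 1.568, -2.813]
contact_force: [-0.6, 0.9, -1.6]
opening: 0.0639
[0.47222223 0.21891088 0.25214279]
```

View pics/s13.png

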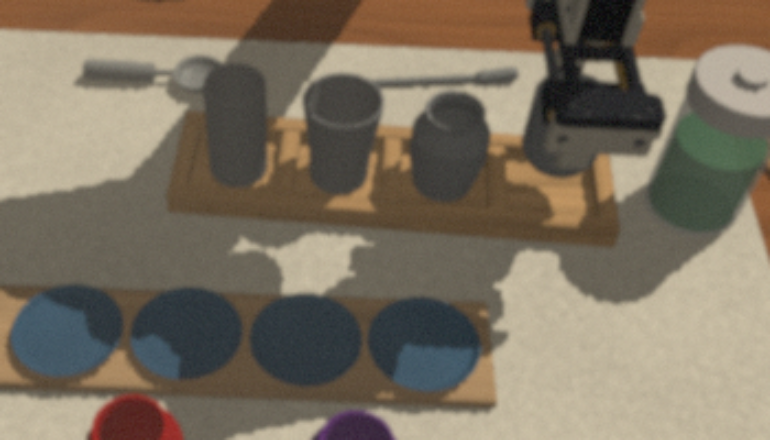

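```bash
python3 -m inch '0 0 -10 0 0.4;0 0 -12 0 0.4;0 0 -8 0 0.4;0 0 -4 0 0.4;0 0 -2 0 0.4;0 0 -1 0 0.4;0 0 0 0 0.4;0 0 0 0 0.4'; python3 -m inch '0 0 -1 0 0.4;0 0 0 0 0.4;0 0 0 0 0.4';python3 -m inch '0 0 -0.7 0 0.4;0 0 0 0 0.4;0 0 0 0 0.4'
```

```text
time: 26.67
tool_pos: [0.4716, 0.2192, 0.2155]
tool_rot: [1.817, 1.57, 0.246]
contact_force: [0.7, -0.2, -1.9]
opening: 0.0639
time: 26.92
tool_pos: [0.4715, 0.2191, 0.2142]
tool_rot: [1.826, 1.57, 0.255]
contact_force: [0.6, 0.4, -2.2]
opening: 0.0637
time: 27.17
tool_pos: [0.4714, 0.2191, 0.2133]
tool_rot: [0.48, 1.571, -1.091]
contact_force: [-0.3, -0.2, -1.6]
opening: 0.064
```

```bash
python3 -m inch '0 0 -1 0 0.4;0 0 0 0 0.4;0 0 0 0 0.4'; python3 -m inch '0 0 -0.8 0 0.4;0 0 0 0 0.4;0 0 0 0 0.4';python3 -m inch '0 0 -0.4 0 0.4;0 0 0 0 0.4;0 0 0 0 0.4'
```

```text
time: 27.42
tool_pos: [0.4714, 0.2191, 0.2123]
tool_rot: [-0.983, 1.571, -2.554]
contact_force: [0.0, 0.3, -2.2]
opening: 0.0639
time: 27.67
tool_pos: [0.4714, 0.2191, 0.2115]
tool_rot: [-0.835, 1.571, -2.405]
contact_force: [-0.6, -0.3, -2.8]
opening: 0.0636
time: 27.92
tool_pos: [0.4715, 0.2191, 0.2111]
tool_rot: [1.444, 1.571, -0.127]
contact_force: [1.5, 0.6, -2.1]
opening: 0.0635
```

```bash
python3 -m inch '0 0 -0.6 0 0.4;0 0 0 0 0.4;0 0 0 0 0.4'
```

```text
time: 28.17
tool_pos: [0.4714, 0.2191, 0.2109]
tool_rot: [1.801, 1.57, 0.23]
contact_force: [-2.3, -0.3, 2.3]
opening: 0.0636
```

Contact again, so I release, rise and pull back clear to check.

```bash
python3 -m inch '0 0 0 0 0.75;0 0 0 0 0.85;0 0 0 0 1;0 0 0 0 1;0 0 0 0 1;0 0 10 0 1;0 0 30 0 1;0 0 40 0 1'; python3 -m inch '0 0 40 0 1;0 0 40 0 1;0 0 30 0 1;-10 25 0 0 1;-15 35 0 0 1;-15 35 0 0 1;-15 35 0 0 1;-15 35 0 0 1';python3 -m inch '-15 35 0 0 1;-15 35 0 0 1;-10 30 0 0 1;0 0 0 0 1;0 0 0 0 1'
python3 - <<'E'
from h import *
for n in("scene","top"):
    S=cams.read_camera(n);cv2.imwrite(f"pics/{n}14.png",cv2.resize(S["color"][:,:,::-1],(768,576)))
    cv2.imwrite(f"pics/{n}14c.png",cv2.resize(S["color"][80:200,190:440,::-1] if n=="scene" else S["color"][210:300,100:320,::-1],None,fx=3.2,fy=3.2,interpolation=cv2.INTER_CUBIC))
E
```

```text
time: 28.83
tool_pos: [0.4706, 0.2188, 0.2896]
tool_rot: [-1.278, 1.564, -2.849]
contact_force: [0.3, -0.6, -0.0]
opening: 0.0917
time: 29.5
tool_pos: [0.4003, 0.3853, 0.4016]
tool_rot: [2.139, 1.57, 0.568]
contact_force: [0.5, 0.4, 0.5]
opening: 0.092
time: 29.92
tool_pos: [0.3604, 0.4852, 0.4007]
tool_rot: [0.481, 1.57, -1.086]
contact_force: [-0.3, -0.2, -0.9]
opening: 0.092
```

View pics/scene14.png

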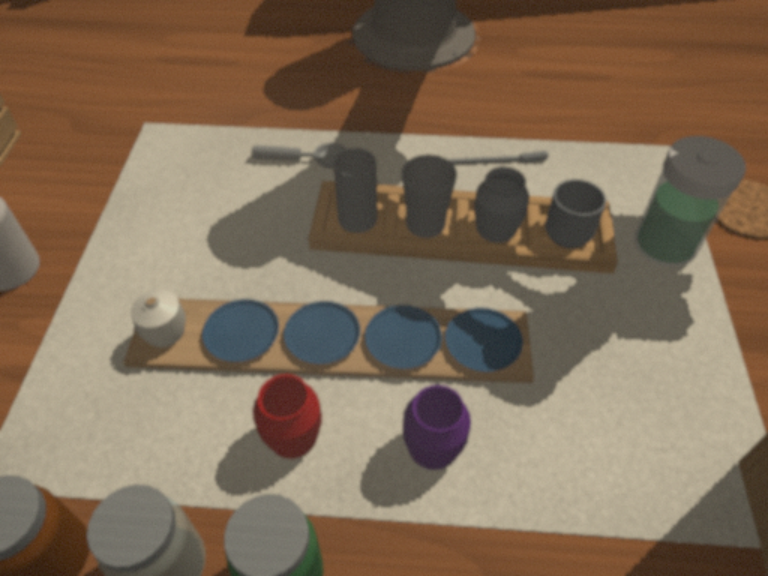

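View pics/scene14c.png

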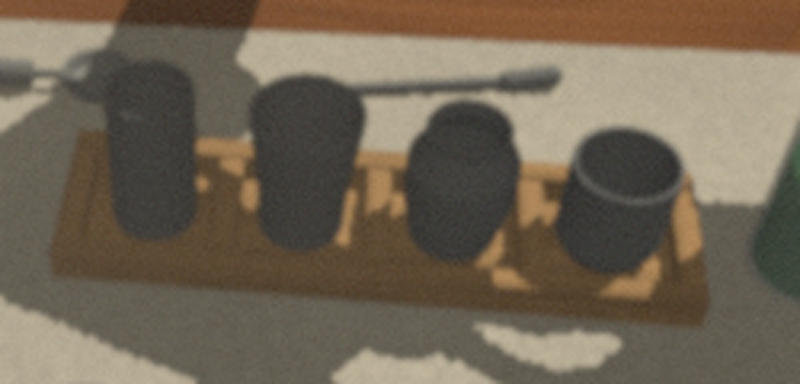

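View pics/top14c.png

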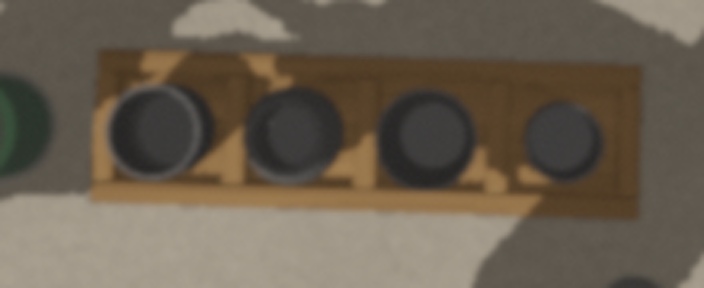

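Run:
```python
from h import *
T=cams.read_camera("top");S=cams.read_camera("scene")
for n,z,a,b,e in(("slim",.106,(565,140),(149,90),(.463,-.057)),("flared",.096,(426,138),(307,105),(.4655,.035)),("pear",.092,(294,134),(470,129),(.4685,.127)),("squat",.074,(156,131),(627,166),(.4715,.219))):
    print(n,np.round(ray(T,(a[0]/3.2+99.7,a[1]/3.2+209.7),z),4),np.round(ray(S,(b[0]/3.2+189.7,b[1]/3.2+79.7),z),4),e)
```

```text
slim [ 0.4662 -0.055 ] [ 0.4601 -0.0553] (0.463, -0.057)
flared [0.4675 0.035 ] [0.4551 0.0346] (0.4655, 0.035)
pear [0.4703 0.1217] [0.4643 0.1273] (0.4685, 0.127)
squat [0.4721 0.2166] [0.469  0.2187] (0.4715, 0.219)
```

```bash
python3 -c "
from cell import workorder
print(workorder.hand_in())"
```

```text
the job is handed in; nothing more can be done
None
```

All four mates are in the rack in reverse order, one to a bay, and the job was handed in at about 30 s. From the robot's right-most bay to its left-most they stand slim, flared, pear, squat. The handing-in reports no verdict.

- **Setting down:** I lowered each mate in steps of about 1 mm until a light contact of 2 to 5 N showed, then released it.
- **Last pictures:** All four stand upright inside their bays. The four saucers are still on the board, the decoys, sugar pot and jar have not moved, and the gripper is well clear.
- **Rim check:** I compared the rim centres, read by eye, with the positions where I released the mates. Most agree within about 3 mm. Three readings are further off:
  - flared: about 10 mm in x in the scene view
  - pear: about 5 mm in y in the top view
  - pear: about 4 mm in x in the scene view

  In each case the other camera agreed within about 2 mm. Both rims were in the arm's shadow, so I took these as poor readings and did not measure them again.

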